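# Pack the bottle carrier and hold it up level

### The arm

A 6-joint arm with a two-finger parallel gripper is mounted at the origin on the work surface. World frame = base frame: x ahead of the robot, y to its left, z up, the work surface at z = 0. Lengths are in m, angles in rad, forces in N, time in s.
With the tool pointing down it reaches from about 0.35 to 0.925 m from the base axis. Payload 6.4 kg.
Tool frame: the origin (TCP) lies between the finger pads; the fingertips stand 8 mm ahead of it and the grasp point (between the pads) lies 11 mm behind it; z points along the fingers, y is the line along which they close (so a half turn about z gives the same grasp; the last joint's range is limited). The gripper opens to 94 mm and grips with 3 to 60 N. Pads are 16 mm wide; open, the fingers measure 119 mm over their backs; the gripper's body (75 mm by 177 mm) begins 78 mm behind the grasp point.
Start: joints at [-1.278, 0.245, 1.558, -0, 1.339, -0.174], TCP at [0.293, -0.58, 0.213] pointing down, gripper open.
Joint ranges: [-3.13, 3.13], [-1.02, 2.26], [0.13, 2.54], [-0.95, 4.09], [0.21, 2.88], [-2.74, 2.74]. Speed limits (rad/s): [2.57, 2.57, 3.14, 3.14, 3.14, 3.14].

### API

Orientations are given as a unit quaternion [w, x, y, z].
In Python, from rig import bot, get_image, camera_params, job, look_for gives the robot as it stands.
- The arm moves only by the tool arm_command, never from a script. Its argument "rows" is a list of rows, each a list of 7 numbers: the finger opening in cm, from 0 to 9.4, then the shift along the tool's x, y, z in cm, then the turn, a rotation vector about the tool's x, y, z in degrees. A call has 1 to 20 rows; each row shifts and turns the commanded pose from where the row before left it, along the tool's axes as they then stand; what a row does not reach is not made up. A row lasts 1/10 s, in which the tool goes at most 50 mm and 8.59 degrees, less where a joint would pass 70% of its speed; a pose out of reach is approached as far as the arm can. A call is refused whole if a number of a shift passes 5 or a number of a turn 8.59, either way. A call with a gripper value outside its range is refused whole. The fingers move at their own pace and stop on an object; the grip force is fixed at half the most. Time passes only in rows, so rows that do not move let the fingers close. It gives the time, the measured TCP pose, the force, the opening and the grip force at its end, in the units of the state.
- bot.sense(): the state, without advancing time (a new reading comes with each control period).
- get_image(name): name is "scene" or "top" or "wrist"; returns the picture (400x640x3 uint8, red, green, blue); there is no depth.
- camera_params(name): a dict with "intrinsics" (3x3 intrinsics, pixels), "world_to_cam" (4x4, takes a point from world to camera coordinates). Camera axes: x right, y up, looking along -z (the intrinsics and any distortion apply to the point x, -y, -z); pixel columns grow to the right and rows downward; lengths in m; the calibration is good to about 2 mm. A picture is of the moment at which its call begins: read the wrist's pose just before it. camera_params takes no time and is no camera call; for the wrist camera it gives the pose at the moment of the call.
- job.close_job(): hands the job in; it is judged then, once.
Trained networks look in the newest picture that a camera, given by its name, has taken for a name from the list of things; names that differ only in an ending like _2 or _b are one class to them, and where a whole thing is asked for, a point or a joint stands for the part that bears it (a point fixed in the world has none). Each returns a list of dicts, best first, with "conf" (0 to 1); they miss things now and then, are a little off and sometimes report something else, mostly with a low value. They report only what shows in the picture. A call takes as long as a camera call. They do not tell look-alikes from the thing itself.
- look_for(camera, query): "at" ([row, column] as shares, 0 to 1, of the picture: columns of its width, rows of its height, amid what is visible of it).
The state is a dict: "time_s": time; "qpos": joint angles; "dq": joint speeds; "joint_efforts": joint torques, N m; "ee_pos": TCP position; "ee_rot": TCP orientation; "contact_force": force on the tool from outside, world axes, zero at the start; "torque": the same for the moment, N m; "opening": finger opening in m; "grip_force": force on a finger pad.
Only numpy, scipy, OpenCV 4.12 (cv2) and the standard library are available. Lean on these libraries where they do the work, as an engineer would, in place of code of your own. Each camera call takes 0.05 s, during which the arm holds its last target. There are 200 camera calls.

### The job

Stand the clear round bottle and the square amber bottle upright in the two empty end places of the blue carrier, beside the box and jar that are already in it. Then lift the packed carrier by its white handle until its base is about 15 cm above the bench, and finish still holding it there, steady and level: do not put it down or let go. Never tip the carrier or the bottles, and leave the other things on the bench alone.

Things in the scene. Friction and masses are not known exactly. Their poses are not given: they have to be found in the camera images.
- carrier: Loose blue open carrier, 68 (x) by 248 (y) mm, 150 mm high with handle; under 1 kg packed. Origin: centre of its underside. Floor 6 mm thick, outer walls 4 mm thick, 32 mm high. An 8 mm divider at y = 0 (60 mm high) leaves two bays, 60 (x) by 116 (y) mm inside; each takes two items side by side along y. Box and jar stand in the inner places (y about +-33 mm); the outer places are empty.
- carrier_grip (a point): Centre of the white handle bar over the carrier's middle, 136 mm above its underside. Bar 64 mm long along the carrier's x, 16 mm thick along its y, 28 mm high (122 to 150 mm); grip it from above, fingers closing along the carrier's y. Axes as the carrier's. The packed load is nearly balanced about it.
- slot_left (a point): Centre of the empty outer place at the carrier's +y end, on the carrier's floor (6 mm above its underside, y = +91 mm); about 60 by 60 mm free. Axes as the carrier's.
- slot_right (a point): The same at the carrier's -y end (y = -91 mm). Either bottle may go in either empty place.
- media_bottle_center (a point): Clear round glass bottle with blue screw cap and white label, loose on the bench, about 0.12 kg: straight body 52 mm in diameter up to 74 mm above its foot, cap 40 mm in diameter, 104 mm high in all. Point: its centre, 52 mm above its foot; z up.
- amber_bottle_center (a point): Square amber bottle with round white cap and white label, loose on the bench, about 0.12 kg: body 52 by 52 mm up to 76 mm above its foot, cap 40 mm in diameter, 100 mm high in all. Point: its centre, 50 mm above its foot; x and y square to its sides, z up.
- tip_box_center (a point): Yellow and green pipette-tip box already in the carrier, loose, 54 by 54 mm and 64 mm high. Point: its centre, 32 mm above its foot; z up.
- jar_center (a point): Small round amber jar with black lid already in the carrier, loose, 52 mm in diameter and 72 mm high. Point: its centre, 36 mm above its foot; z up.
- dish_center (a point): Closed culture dish on the bench, 94 mm in diameter, 18 mm high; leave it alone. Point: its centre.
- blue_case_center (a point): White case with blue lid beyond the carrier, 89 by 124 mm, 67 mm high; leave it alone. Point: its centre.
- orange_tube_center (a point): Upright orange tube, 60 mm in diameter, 130 mm high; leave it alone. Point: its centre.
- reagent_bottle: Large amber reagent bottle with red cap, 80 mm in diameter, 190 mm high; leave it alone. Origin: centre of its underside.
Not all that is in view belongs to the job. What is shaped like the part that bears media_bottle_center but yellow is not meant.

How it is judged:
By the outcome, as a careful person would: the job done as asked, in the order asked, and still so for the second after the job is handed in, while the arm keeps its last pose, push and grip.
It also fails if it takes over 72 s, if anything falls off the work surface, if the arm or the gripper's body presses on something with over 40 N, if the wrist force passes 120 N, or if a joint passes its speed limit or range.

## Working session

There is one attempt and no reset: what is moved stays moved. The work goes in short steps, Python scripts to look and compute and a tool call to move; the robot and the scene stay as the last step left them, time stands still between calls to the robot, and variables do not carry over. Pictures are saved under pics/ and viewed, at most 12 in all, crops included, and the job is handed in when it is done.

Besides the shell and the picture viewer there is one more tool, called after ">>>" in YAML: its name, and indented under it one key for each argument. arm_command: Moves the arm, as the interface text tells. Its arguments: {"type":"object","properties":{"rows":{"type":"array"}},"required":["rows"]}

```bash
ls; mkdir -p pics; cat > h.py <<'E'
import numpy as np, cv2
from rig import bot, get_image, camera_params, job, look_for
def snap(n,f=None):
    P=camera_params(n); im=get_image(n)
    if f: cv2.imwrite('pics/'+f,im[:,:,::-1])
    return im,P
def ray(P,u,v,z):
    K=np.array(P['intrinsics']);M=np.array(P['world_to_cam']);R=M[:3,:3];c=-R.T@M[:3,3]
    d=np.linalg.solve(K,[u,v,1]); d=R.T@np.array([d[0],-d[1],-d[2]])
    return c+d*(z-c[2])/d[2]
def proj(P,p):
    K=np.array(P['intrinsics']);M=np.array(P['world_to_cam']);q=M[:3,:3]@np.array(p)+M[:3,3]
    q=K@np.array([q[0],-q[1],-q[2]]);return q[:2]/q[2]
E
python3 - <<'E'
from h import *
print(bot.sense())
for n in ['top','scene']:
    im,P=snap(n,n+'0.png')
    M=np.array(P['world_to_cam']);print(n,P.keys(),-M[:3,:3].T@M[:3,3])
    for q,z in [('media_bottle_center',.052),('amber_bottle_center',.05),('carrier',.05),('carrier_grip',.136),('tip_box_center',.032+.006),('jar_center',.042),('slot_left',.006),('slot_right',.006)]:
        for d in look_for(n,q)[:3]:
            v,u=d['at'][0]*400,d['at'][1]*640
            print(q,round(d['conf'],2),round(u),round(v),ray(P,u,v,z).round(3))
E
```

```text
pics
{'time_s': 0.0, 'qpos': array([-1.27809520e+00,  2.45783517e-01,  1.55900905e+00,  1.60573220e-05,
        1.33867194e+00, -1.74110896e-01]), 'dq': array([ 0.00040457, -0.00205393, -0.00182504, -0.00150144,  0.00166118,
        0.0004348 ]), 'joint_efforts': array([ 2.74300444e-03, -4.15834272e+01, -3.14602304e+01,  6.85932627e-02,
        3.31872341e-02, -1.30656667e-04]), 'ee_pos': array([ 0.2923603 , -0.57989066,  0.21236755]), 'ee_rot': array([-9.34743608e-04,  9.72884257e-01,  2.31290610e-01, -4.76654282e-05]), 'contact_force': array([-0.90139626,  0.45682844,  0.01740933]), 'torque': array([ 0.01439841, -0.04830042, -0.05442147]), 'grip_force': 0.0, 'opening': 0.09357894991940201}
top dict_keys(['intrinsics', 'world_to_cam']) [0.53273412 0.05778843 1.1615559 ]
media_bottle_center 0.93 430 199 [ 0.624 -0.196  0.052]
media_bottle_center 0.72 328 244 [0.506 0.058 0.052]
media_bottle_center 0.71 472 198 [ 0.629 -0.299  0.052]
amber_bottle_center 0.63 435 278 [ 0.428 -0.208  0.05 ]
carrier 0.88 324 247 [0.5   0.066 0.05 ]
carrier_grip 0.85 325 243 [0.51  0.065 0.136]
tip_box_center 0.78 310 240 [0.516 0.102 0.038]
jar_center 0.9 334 243 [0.509 0.041 0.042]
slot_left 0.73 325 240 [0.515 0.064 0.006]
slot_right 0.69 321 241 [0.512 0.075 0.006]
scene dict_keys(['intrinsics', 'world_to_cam']) [1.05964268 0.40538405 0.96287459]
media_bottle_center 0.94 265 183 [ 0.617 -0.111  0.052]
media_bottle_center 0.93 210 157 [ 0.64  -0.29   0.052]
media_bottle_center 0.82 239 168 [ 0.621 -0.198  0.052]
amber_bottle_center 0.72 282 131 [ 0.445 -0.196  0.05 ]
carrier 0.56 341 195 [0.522 0.072 0.05 ]
carrier_grip 0.81 341 193 [0.569 0.1   0.136]
tip_box_center 0.76 354 200 [0.509 0.104 0.038]
jar_center 0.83 329 183 [0.505 0.022 0.042]
slot_left 0.92 341 195 [0.496 0.056 0.006]
slot_right 0.85 342 198 [0.503 0.065 0.006]
slot_right 0.7 467 259 [0.463 0.421 0.006]
```

```bash
python3 - <<'E'
import cv2
t=cv2.imread('pics/top0.png')
cv2.imwrite('pics/t1.png',cv2.resize(t[150:350,250:500],(750,600),interpolation=2))
E
```

```text
(no output)
```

View pics/scene0.png

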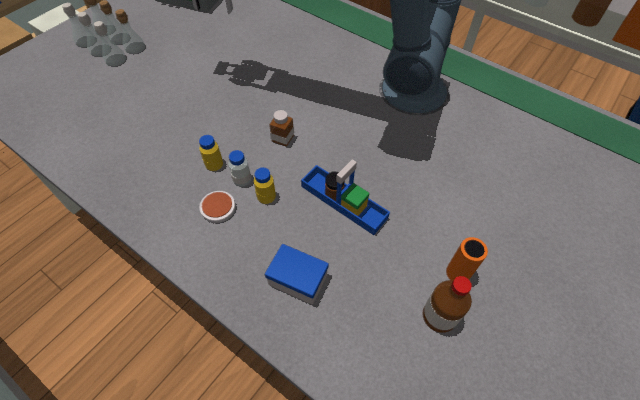

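View pics/t1.png

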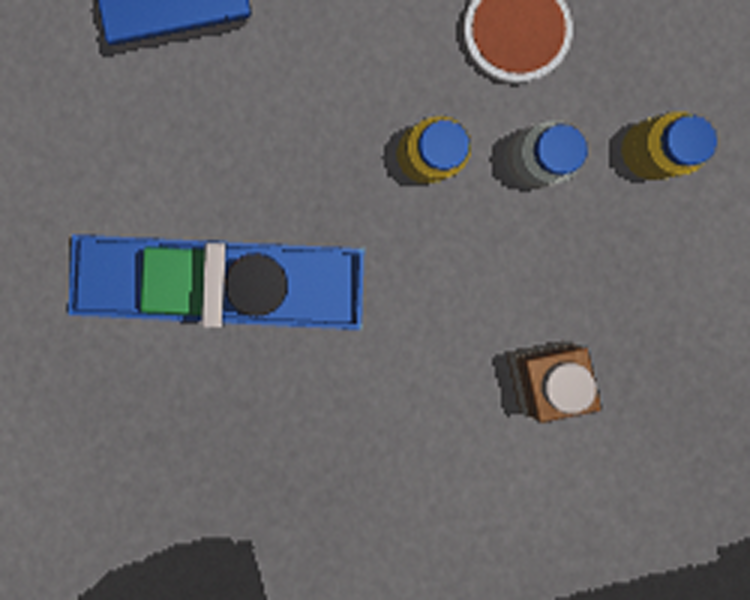

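The top crop (scale 3, offset (250,150)) shows the following:
- **Blue-capped bottles:** the yellow look-alikes are at (443,145) and (690,140). The clear bottle I want is between them at (560,150). In the scene view they are at (265,185) and (210,153), with the clear one at (239,168).
- **Square amber bottle:** its white cap is at (570,387). The jar in the carrier (black lid) and the reagent bottle (red cap) are the other amber things.
- **Carrier:** its corners are about (75,237), (362,250), (358,327) and (70,313). The handle is at (214,285).

```bash
python3 - <<'E'
from h import *
P=camera_params('top')
def c(u,v,z): return ray(P,u/3+250-.33,v/3+150-.33,z).round(4)
print('clear',c(561,149,.104),'yel',c(443,145,.104),c(690,140,.104),'amber',c(570,387,.1))
q=[c(587,347,.076),c(602,408,.076),c(542,422,.076),c(527,361,.076)];print('amb body',q,np.mean(q,0))
k=[c(74,236,.032),c(363,250,.032),c(359,328,.032),c(69,314,.032)];print('car',k,np.mean(k,0),c(214,285,.15))
for a,b in((0,1),(3,2)):
  d=k[a]-k[b];print(np.hypot(*d[:2]),np.degrees(np.arctan2(-d[0],d[1])))
for a,b in((0,1),(3,2)):
  d=q[a]-q[b];print(np.hypot(*d[:2]),np.degrees(np.arctan2(d[1],d[0])))
im=cv2.imread('pics/scene0.png');cv2.imwrite('pics/s1.png',cv2.resize(im[120:220,190:300],None,fx=5,fy=5,interpolation=2))
E
```

```text
clear [ 0.6194 -0.1997  0.104 ] yel [ 0.6209 -0.1064  0.104 ] [ 0.6285 -0.3012  0.104 ] amber [ 0.4323 -0.2076  0.1   ]
amb body [array([ 0.4622, -0.2272,  0.076 ]), array([ 0.414, -0.239,  0.076]), array([ 0.4018, -0.1912,  0.076 ]), array([ 0.45  , -0.1792,  0.076 ])] [ 0.432   -0.20915  0.076  ]
car [array([0.5434, 0.1946, 0.032 ]), array([ 0.5365, -0.0508,  0.032 ]), array([ 0.471 , -0.0481,  0.032 ]), array([0.4774, 0.1971, 0.032 ])] [0.507075 0.0732   0.032   ] [0.5074 0.0729 0.15  ]
0.24549698572487608 -1.6105816804830957
0.2452835094334717 -1.4951458019679469
0.049623381585700115 13.756207674754283
0.049671319692555 13.980290576032683
```

View pics/s1.png

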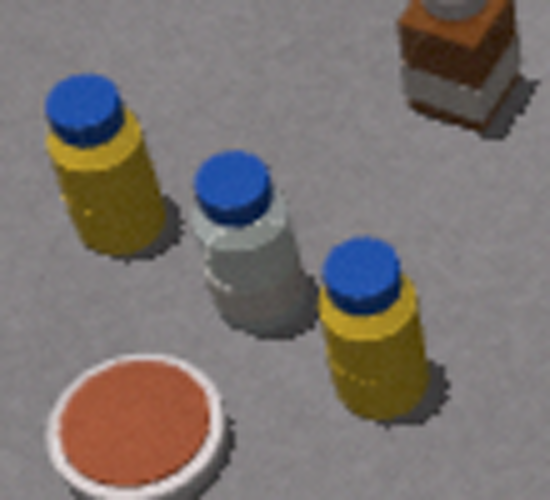

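The middle blue-capped bottle is clear with a white label, with a yellow one on each side, so that is the target. Next I turn the tool and move above it.

>>> arm_command:
  rows:
    - [9.4,0,0,0,0,0,-7.7]
    - [9.4,0,0,0,0,0,-7.7]
    - [9.4,0,0,0,0,0,-7.7]
    - [9.4,0,0,0,0,0,-7.7]
    - [9.4,0,0,0,0,0,-7.7]
    - [9.4,0,0,0,0,0,-7.7]
    - [9.4,0,0,0,0,0,-7.7]
    - [9.4,0,0,0,0,0,-7.9]
    - [9.4,3.9,3.2,-0.4,0,0,0]
    - [9.4,3.9,3.2,-0.4,0,0,0]
    - [9.4,3.9,3.2,-0.4,0,0,0]
    - [9.4,3.9,3.2,-0.4,0,0,0]
    - [9.4,3.9,3.2,-0.4,0,0,0]
    - [9.4,3.9,3.2,-0.4,0,0,0]
    - [9.4,3.9,3.2,-0.4,0,0,0]
    - [9.4,3.9,3.1,-0.4,0,0,0]
    - [9.4,3.8,3.1,-0.4,0,0,0]
    - [9.4,3.8,3.1,-0.4,0,0,0]
    - [9.4,0,0,0,0,0,0]
    - [9.4,0,0,0,0,0,0]

```text
time_s: 2.9
ee_pos: [0.6169, -0.203, 0.253]
ee_rot: [0.0, 0.715, 0.699, -0.0]
contact_force: [-0.7, -0.4, 0.3]
opening: 0.0943
grip_force: 0.0
```

```bash
cat >> h.py <<'E'
from scipy.spatial.transform import Rotation as Ro
def pose():
    s=bot.sense();q=s['ee_rot'];return s['ee_pos'],Ro.from_quat([q[1],q[2],q[3],q[0]]).as_matrix(),s
def go(p):
    """shift in tool cm to world point"""
    e,R,s=pose();return (R.T@(np.array(p)-e)*100).round(2)
E
python3 - <<'E'
from h import *
e,R,s=pose();print(e,R.round(3),s['qpos'].round(2))
im,P=snap('wrist','w1.png')
M=np.array(P['world_to_cam']);print(-M[:3,:3].T@M[:3,3])
for q,z in [('media_bottle_center',.052),('amber_bottle_center',.05)]:
  for d in look_for('wrist',q):
    v,u=d['at'][0]*400,d['at'][1]*640; print(q,d['conf'],u,v,ray(P,u,v,z))
for p in [(.6194,-.1997,.104),(.432,-.208,.1)]: print(proj(P,p))
E
```

```text
[ 0.6168596  -0.20304628  0.25300855] [[ 0.023  1.    -0.   ]
 [ 1.    -0.023 -0.   ]
 [-0.    -0.    -1.   ]] [-0.49  0.21  1.52 -0.    1.41 -0.47]
[ 0.61966664 -0.12342966  0.42490666]
media_bottle_center 0.92 324.22400000000005 98.4 [ 0.62460651 -0.1079837   0.052     ]
media_bottle_center 0.73 319.616 182.68 [ 0.61696991 -0.20547132  0.052     ]
media_bottle_center 0.72 330.68800000000005 259.0 [ 0.62895036 -0.30800939  0.052     ]
amber_bottle_center 0.89 171.00799999999998 189.39999999999998 [ 0.43333404 -0.20993924  0.05      ]
[321.69516241 187.89058234]
[148.22138996 198.62135716]
```

View pics/w1.png

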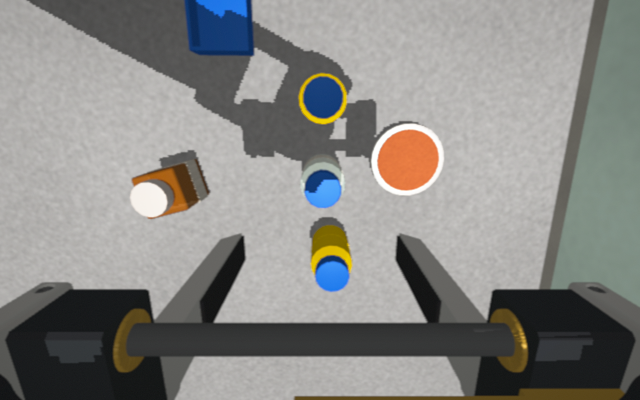

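The wrist view shows the clear bottle's cap at (323,189), within 2 px of where I predicted. The amber cap is at (151,199). I descend and grip the body.

>>> arm_command:
  rows:
    - [9.4,0.2,0.4,2.3,0,0,0]
    - [9.4,0,0,3,0,0,0]
    - [9.4,0,0,3,0,0,0]
    - [9.4,0,0,3,0,0,0]
    - [9.4,0,0,3,0,0,0]
    - [9.4,0,0,2.5,0,0,0]
    - [9.4,0,0,1.5,0,0,0]
    - [9.4,0,0,1,0,0,0]
    - [9.4,0,0,0,0,0,0]
    - [4.6,0,0,0,0,0,0]
    - [4.6,0,0,0,0,0,0]
    - [4.6,0,0,0,0,0,0]
    - [4.6,0,0,0,0,0,0]
    - [4.6,0,0,0,0,0,0]
    - [4.6,0,0,0,0,0,0]
    - [4.6,0,0,0,0,0,0]

```text
time_s: 4.65
ee_pos: [0.6206, -0.202, 0.0603]
ee_rot: [0.0, 0.716, 0.698, -0.0]
contact_force: [-0.0, 0.5, 0.9]
opening: 0.0508
grip_force: 30.0
```

>>> arm_command:
  rows:
    - [4.6,0,0,-1,0,0,0]
    - [4.6,0,0,-2,0,0,0]
    - [4.6,0,0,-3,0,0,0]
    - [4.6,0,0,-4,0,0,0]
    - [4.6,0,0,-4,0,0,0]
    - [4.6,0,0,-3,0,0,0]
    - [4.6,0,0,-2,0,0,0]
    - [4.6,1.3,-0.5,0,0,0,0]
    - [4.6,3,-1,0,0,0,0]
    - [4.6,4,-1.3,0,0,0,0]
    - [4.6,4,-1.3,0,0,0,0]
    - [4.6,4,-1.3,0,0,0,0]
    - [4.6,4,-1.3,0,0,0,0]
    - [4.6,4,-1.3,0,0,0,0]
    - [4.6,4,-1.3,0,0,0,0]
    - [4.6,4,-1.3,0,0,0,0]
    - [4.6,3,-1,0,0,0,0]
    - [4.6,1,-0.4,0,0,0,0]
    - [4.6,0,0,0,0,0,0]
    - [4.6,0,0,0,0,0,0]

```text
time_s: 6.65
ee_pos: [0.5095, 0.1634, 0.2494]
ee_rot: [-0.0, 0.716, 0.698, -0.001]
contact_force: [-0.4, -0.1, -1.1]
opening: 0.0515
grip_force: 30.0
```

```bash
python3 - <<'E'
from h import *
e,R,s=pose();print(e,R.round(3),s['opening'],s['grip_force'])
im,P=snap('wrist','w2.png')
C=np.array([.507,.073]);a=np.radians(-1.55);A=np.array([[np.cos(a),-np.sin(a)],[np.sin(a),np.cos(a)]])
for x,y,z in [(34,124,32),(-34,124,32),(34,-124,32),(-34,-124,32),(32,0,150),(-32,0,150)]:
  w=C+A@np.array([x,y])/1e3; print((x,y,z),proj(P,[*w,z/1e3]).round(1))
E
```

```text
[0.5095313  0.16338342 0.24937897] [[ 0.026  1.    -0.001]
 [ 1.    -0.026 -0.001]
 [-0.001 -0.001 -1.   ]] 0.0514511558353182 29.99893788713962
(34, 124, 32) [347.  151.4]
(-34, 124, 32) [292.1 151.4]
(34, -124, 32) [342.9 322.5]
(-34, -124, 32) [296.2 322.5]
(32, 0, 150) [351.7 292.3]
(-32, 0, 150) [286.7 292.2]
```

View pics/w2.png

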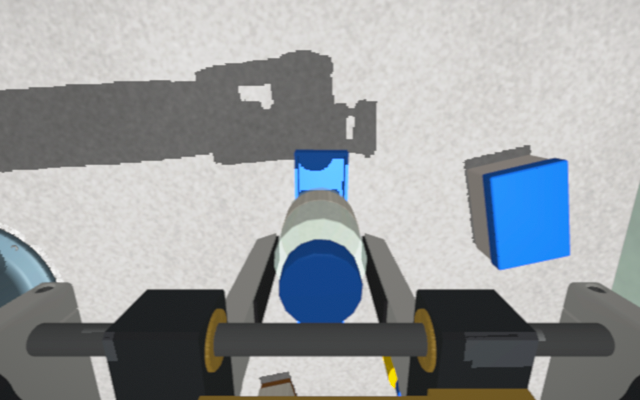

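```bash
python3 - <<'E'
from h import *
im=cv2.imread('pics/w2.png').astype(int);P=camera_params('wrist')
b=(im[:,:,0]-im[:,:,2]>60)
for r in range(152,190,6):
    c=np.where(b[r,250:400])[0]+250
    a=[ray(P,u,r+.5,.032) for u in (c.min(),c.max()+1)];print(r,c.min(),c.max(),a[0].round(4),a[1].round(4),((a[0]+a[1])/2)[0].round(4))
print('ytop',[ray(P,u+.5,np.where(b[100:,u])[0].min()+100,.032)[1].round(4) for u in (305,320,335)])
# cap of held bottle
r=285;c=np.where(b[r,260:380])[0]+260;print(c.min(),c.max(),ray(P,(c.min()+c.max()+1)/2,r,.19+.1))
E
```

```text
152 295 347 [0.4803 0.196  0.032 ] [0.546  0.1942 0.032 ] 0.5132
158 295 347 [0.4799 0.1886 0.032 ] [0.546  0.1868 0.032 ] 0.513
164 295 348 [0.4796 0.1811 0.032 ] [0.5472 0.1792 0.032 ] 0.5134
170 294 348 [0.4779 0.1735 0.032 ] [0.5472 0.1716 0.032 ] 0.5126
176 294 348 [0.4775 0.1658 0.032 ] [0.5472 0.1639 0.032 ] 0.5124
182 294 348 [0.4771 0.1581 0.032 ] [0.5472 0.1562 0.032 ] 0.5122
188 294 347 [0.4767 0.1502 0.032 ] [0.5459 0.1483 0.032 ] 0.5113
ytop [np.float64(0.1988), np.float64(0.1982), np.float64(0.1977)]
280 361 [0.51116971 0.16415244 0.29      ]
```

The carrier's end rim is at (295–349,150), so I need a correction of about 1 mm. I lower into the left slot in stages.

>>> arm_command:
  rows:
    - [4.6,0.15,0.1,2,0,0,0]
    - [4.6,0,0,3,0,0,0]
    - [4.6,0,0,3,0,0,0]
    - [4.6,0,0,3,0,0,0]
    - [4.6,0,0,2,0,0,0]
    - [4.6,0,0,1,0,0,0]
    - [4.6,0,0,0,0,0,0]
    - [4.6,0,0,1,0,0,0]
    - [4.6,0,0,1,0,0,0]
    - [4.6,0,0,0,0,0,0]

```text
time_s: 7.7
ee_pos: [0.5101, 0.1653, 0.0891]
ee_rot: [-0.001, 0.716, 0.698, -0.001]
contact_force: [0.3, -0.3, -0.5]
opening: 0.0513
grip_force: 30.0
```

>>> arm_command:
  rows:
    - [4.6,0,0,1,0,0,0]
    - [4.6,0,0,0.7,0,0,0]
    - [4.6,0,0,0.4,0,0,0]
    - [4.6,0,0,0.1,0,0,0]
    - [4.6,0,0,0,0,0,0]

```text
time_s: 8.2
ee_pos: [0.5108, 0.1655, 0.068]
ee_rot: [-0.0, 0.716, 0.698, -0.0]
contact_force: [-1.2, -0.4, -1.0]
opening: 0.0514
grip_force: 30.0
```

>>> arm_command:
  rows:
    - [4.6,0,0,0.1,0,0,0]
    - [4.6,0,0,0,0,0,0]

```text
time_s: 8.4
ee_pos: [0.511, 0.1655, 0.0673]
ee_rot: [0.0, 0.716, 0.698, 0.0]
contact_force: [-0.6, -0.6, -1.0]
opening: 0.0512
grip_force: 30.0
```

>>> arm_command:
  rows:
    - [7,0,0,0,0,0,0]
    - [7,0,0,0,0,0,0]
    - [7,0,0,0,0,0,0]
    - [7,0,0,0,0,0,0]
    - [7,0,0,-2,0,0,0]
    - [7,0,0,-4,0,0,0]
    - [7,0,0,-5,0,0,0]
    - [7,0,0,-5,0,0,0]
    - [7,0,0,-2,0,0,0]
    - [9.4,-3.65,-0.7,0,0,0,0]
    - [9.4,-4,-0.8,0,0,0,0]
    - [9.4,-5,-0.8,0,0,0,0]
    - [9.4,-5,-0.8,0,0,0,0]
    - [9.4,-5,-0.8,0,0,0,0]
    - [9.4,-5,-0.8,0,0,0,0]
    - [9.4,-4,-0.8,0,0,0,-7.7]
    - [9.4,-2,-0.6,0,0,0,-7.7]
    - [9.4,-3,-0.3,0,0,0,0]
    - [9.4,-1,0,0,0,0,0]
    - [9.4,0,0,0,0,0,0]

```text
time_s: 10.4
ee_pos: [0.4513, -0.2078, 0.247]
ee_rot: [-0.0, 0.617, 0.787, 0.0]
contact_force: [-0.3, -0.2, -0.5]
opening: 0.0939
grip_force: 0.0
```

```bash
python3 - <<'E'
from h import *
e,R,s=pose();print(e,R.round(3))
im,P=snap('wrist','w3.png')
print(proj(P,[.434,-.209,.1]),proj(P,[.434,-.209,.0]),go([.434,-.209,.058]))
for d in look_for('wrist','amber_bottle_center')[:1]: print(d)
E
```

```text
[ 0.45127138 -0.20776046  0.24702419] [[-0.239  0.971 -0.   ]
 [ 0.971  0.239  0.   ]
 [ 0.001 -0.    -1.   ]]
[303.32900395 188.74846795] [307.14978225 171.56832401] [ 0.19 -1.72 18.89]
{'at': [0.441, 0.4766], 'conf': 0.73}
```

View pics/w3.png

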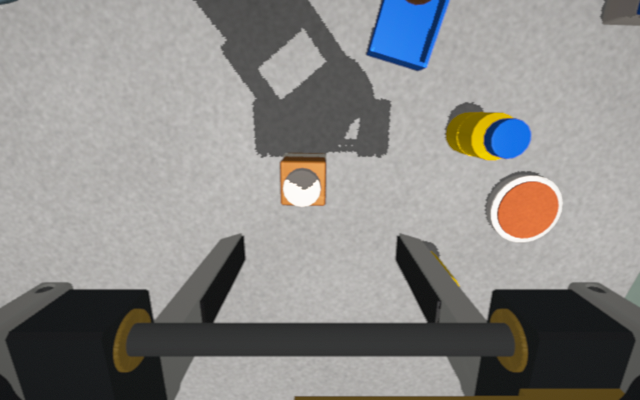

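The amber bottle is square to the gripper, with its cap at (302,188) against a predicted (303,189). I descend and grip it.

>>> arm_command:
  rows:
    - [9.4,0.2,-1.8,1.2,0,0,0]
    - [9.4,0,0,3,0,0,0]
    - [9.4,0,0,3,0,0,0]
    - [9.4,0,0,3,0,0,0]
    - [9.4,0,0,3,0,0,0]
    - [9.4,0,0,3,0,0,0]
    - [9.4,0,0,1.5,0,0,0]
    - [9.4,0,0,1,0,0,0]
    - [9.4,0,0,0,0,0,0]
    - [4.6,0,0,0,0,0,0]
    - [4.6,0,0,0,0,0,0]
    - [4.6,0,0,0,0,0,0]
    - [4.6,0,0,0,0,0,0]
    - [4.6,0,0,0,0,0,0]
    - [4.6,0,0,0,0,0,0]
    - [4.6,0,0,0,0,0,0]

```text
time_s: 12.1
ee_pos: [0.4333, -0.2097, 0.0603]
ee_rot: [0.0, 0.616, 0.788, -0.0]
contact_force: [-1.3, -0.5, 1.7]
opening: 0.0516
grip_force: 30.0
```

>>> arm_command:
  rows:
    - [4.6,0,0,-1,0,0,0]
    - [4.6,0,0,-2,0,0,0]
    - [4.6,0,0,-3,0,0,0]
    - [4.6,0,0,-3,0,0,0]
    - [4.6,0,0,-3,0,0,7.7]
    - [4.6,0,0,-2,0,0,7.7]
    - [4.6,1.5,0.5,0,0,0,0]
    - [4.6,3,1,0,0,0,0]
    - [4.6,4,1.4,0,0,0,0]
    - [4.6,4,1.4,0,0,0,0]
    - [4.6,4,1.4,0,0,0,0]
    - [4.6,2,0.7,0,0,0,0]
    - [4.6,1,0.35,0,0,0,0]
    - [4.6,0,0,0,0,0,0]
    - [4.6,0,0,0,0,0,0]

```text
time_s: 13.6
ee_pos: [0.5055, -0.017, 0.2001]
ee_rot: [0.0, 0.716, 0.698, -0.0]
contact_force: [0.0, 0.4, -1.9]
opening: 0.0517
grip_force: 30.0
```

```bash
python3 - <<'E'
from h import *
e,R,s=pose();print(e,R.round(3),go([.506,-.0165,.2]))
im,P=snap('wrist','w4.png');t,Pt=snap('top','top4.png')
w=cv2.resize(t[170:320,240:440],(800,600),interpolation=2);cv2.imwrite('pics/t4.png',w[:,:,::-1])
E
```

```text
[ 0.50545719 -0.01695867  0.20014273] [[ 0.026  1.    -0.   ]
 [ 1.    -0.026 -0.   ]
 [-0.    -0.    -1.   ]] [0.05 0.05 0.01]
```

View pics/w4.png

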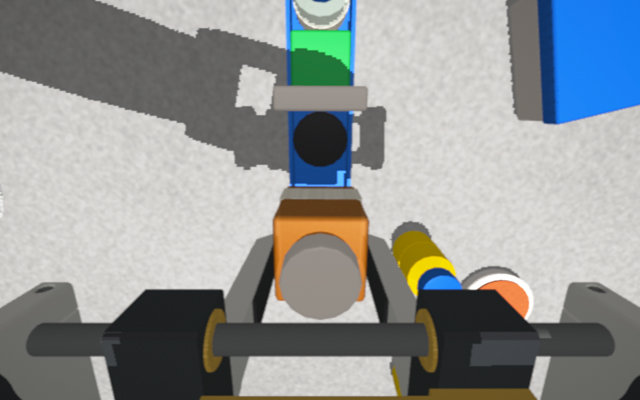

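View pics/t4.png

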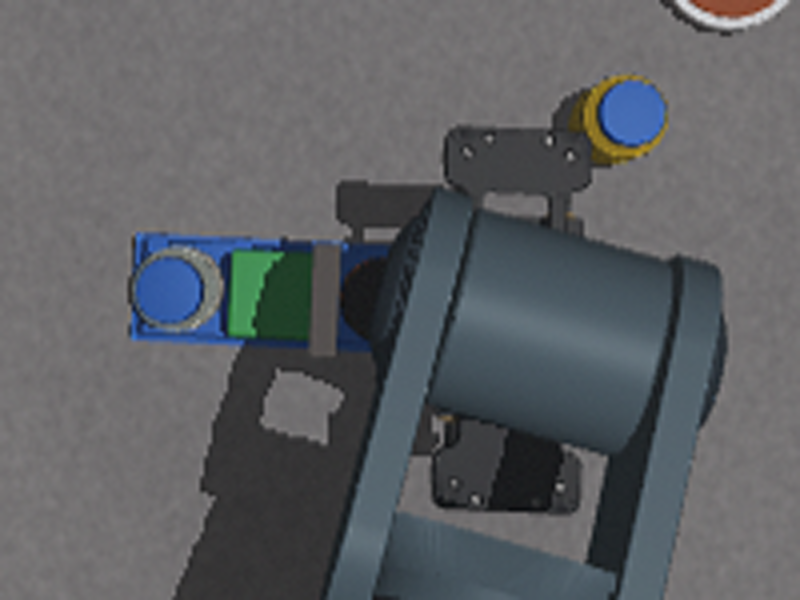

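The clear bottle stands in the left slot. In the wrist view the amber bottle (column 321) lines up with the handle (columns 274–368) and the carrier. Now I lower it.

>>> arm_command:
  rows:
    - [4.6,0.05,0.05,2,0,0,0]
    - [4.6,0,0,3,0,0,0]
    - [4.6,0,0,3,0,0,0]
    - [4.6,0,0,2,0,0,0]
    - [4.6,0,0,1,0,0,0]
    - [4.6,0,0,0,0,0,0]
    - [4.6,0,0,0.3,0,0,0]
    - [4.6,0,0,0,0,0,0]

```text
time_s: 14.5
ee_pos: [0.507, -0.0162, 0.0882]
ee_rot: [0.001, 0.716, 0.698, 0.001]
contact_force: [-0.8, 0.7, -1.3]
opening: 0.0517
grip_force: 30.0
```

```bash
python3 - <<'E'
from h import *
C=[.5087,.0745];P=camera_params('wrist')
w=cv2.imread('pics/w4.png')
# handle bar: bounds in w4 computed with current camera shifted back
e,R,s=pose();d=np.array([.50546,-.01696,.20014])-e
P=dict(P);M=np.array(P['world_to_cam']).copy();M[:3,3]-=M[:3,:3]@d;P['world_to_cam']=M
g=w[86:110,321].sum(1);print(g)
print('bar front/back',ray(P,274,97.5,.15),ray(P,368,97.5,.15))
print(s['contact_force'],e)
E
```

```text
[385 433 445 452 453 449 450 447 448 446 443 444 443 442 441 442 441 441
 439 440 438 434 417 393]
bar front/back [0.47767265 0.07332338 0.15      ] [0.54105261 0.07163511 0.15      ]
[-0.78795403  0.71144999 -1.28612193] [ 0.50703074 -0.01619285  0.08815929]
```

>>> arm_command:
  rows:
    - [4.6,-0.1,0,0.8,0,0,0]
    - [4.6,0,0,0.8,0,0,0]
    - [4.6,0,0,0.4,0,0,0]
    - [4.6,0,0,0.1,0,0,0]
    - [4.6,0,0,0,0,0,0]

```text
time_s: 15.0
ee_pos: [0.506, -0.0167, 0.0662]
ee_rot: [-0.0, 0.716, 0.698, -0.0]
contact_force: [-1.2, -0.5, 2.4]
opening: 0.052
grip_force: 30.0
```

>>> arm_command:
  rows:
    - [7,0,0,0,0,0,0]
    - [7,0,0,0,0,0,0]
    - [7,0,0,0,0,0,0]
    - [7,0,0,0,0,0,0]
    - [7,0,0,-2,0,0,0]
    - [7,0,0,-4,0,0,0]
    - [7,0,0,-5,0,0,0]
    - [7,0,0,-5,0,0,0]
    - [7,0,0,-2.5,0,0,0]
    - [7,3,0,0,0,0,0]
    - [7,3,0,0,0,0,0]
    - [7,3,0,0,0,0,0]
    - [7,0,0,0,0,0,0]
    - [7,0,0,0,0,0,0]

```text
time_s: 16.4
ee_pos: [0.5084, 0.0733, 0.251]
ee_rot: [0.0, 0.716, 0.699, -0.0]
contact_force: [0.1, -0.5, 0.5]
opening: 0.0701
grip_force: 0.0
```

>>> arm_command:
  rows:
    - [7,0,0,0,0,0,7.5]
    - [7,0,0,0,0,0,7.5]
    - [7,0,0,0,0,0,7.5]
    - [7,0,0,0,0,0,7.5]
    - [7,0,0,0,0,0,7.5]
    - [7,0,0,0,0,0,7.5]
    - [7,0,0,0,0,0,7.5]
    - [7,0,0,0,0,0,7.5]
    - [7,0,0,0,0,0,7.5]
    - [7,0,0,0,0,0,7.5]
    - [7,0,0,0,0,0,7.5]
    - [7,0,0,0,0,0,7.5]
    - [7,0,0,0,0,0,0]
    - [7,0,0,0,0,0,0]

```text
time_s: 17.8
ee_pos: [0.5085, 0.0724, 0.2511]
ee_rot: [0.0, 1.0, -0.012, -0.0]
contact_force: [0.1, -0.1, -0.3]
opening: 0.0702
grip_force: 0.0
```

```bash
python3 - <<'E'
from h import *
e,R,s=pose();print(e,R.round(3),s['qpos'].round(2),go([.509,.073,.125]))
im,P=snap('wrist','w5.png')
C=np.array([.509,.073]);a=np.radians(-1.55);A=np.array([[np.cos(a),-np.sin(a)],[np.sin(a),np.cos(a)]])
for x,y in [(32,8),(-32,8),(32,-8),(-32,-8)]:
  w=C+A@np.array([x,y])/1e3; print(proj(P,[*w,.15]).round(1))
E
```

```text
[0.50853108 0.07237655 0.25105461] [[ 1.    -0.024 -0.   ]
 [-0.024 -1.    -0.   ]
 [-0.     0.    -1.   ]] [-0.08 -0.11  1.86 -0.    1.39  1.52] [ 0.05 -0.06 12.61]
[309.3 170.4]
[309.8 237.8]
[327.5 170.4]
[326.9 237.8]
```

View pics/w5.png

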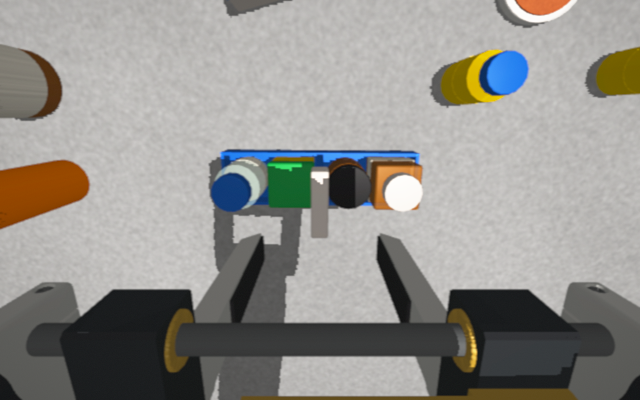

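All four items are upright in the carrier. The handle is at (311–328,168–237), close to the prediction. I grip it and test with a small lift.

>>> arm_command:
  rows:
    - [7,0.05,0,2.6,0,0,0]
    - [7,0,0,3,0,0,0]
    - [7,0,0,3,0,0,0]
    - [7,0,0,2.5,0,0,0]
    - [7,0,0,1.5,0,0,0]
    - [7,0,0,0,0,0,0]
    - [1,0,0,0,0,0,0]
    - [1,0,0,0,0,0,0]
    - [1,0,0,0,0,0,0]
    - [1,0,0,0,0,0,0]
    - [1,0,0,0,0,0,0]
    - [1,0,0,0,0,0,0]
    - [1,0,0,0,0,0,0]
    - [1,0,0,0,0,0,0]
    - [1,0,0,0,0,0,0]

```text
time_s: 19.35
ee_pos: [0.509, 0.0731, 0.1252]
ee_rot: [0.0, 1.0, -0.013, -0.0]
contact_force: [-0.7, -0.6, 0.8]
opening: 0.0155
grip_force: 30.0
```

>>> arm_command:
  rows:
    - [1,0,0,-0.5,0,0,0]
    - [1,0,0,-0.5,0,0,0]
    - [1,0,0,-0.5,0,0,0]
    - [1,0,0,-0.5,0,0,0]
    - [1,0,0,0,0,0,0]
    - [1,0,0,0,0,0,0]

```text
time_s: 19.95
ee_pos: [0.509, 0.0732, 0.1452]
ee_rot: [-0.0, 1.0, -0.013, 0.0]
contact_force: [-0.3, 0.2, -6.4]
opening: 0.0159
grip_force: 30.0
```

```bash
python3 - <<'E'
from h import *
s=bot.sense();print(s['ee_pos'],s['contact_force'],s['torque'],s['opening'],s['grip_force'])
t,_=snap('scene');cv2.imwrite('pics/s6.png',cv2.resize(t[120:245,270:430],(768,600),interpolation=2)[:,:,::-1])
E
```

```text
[0.50898921 0.07317134 0.14522651] [-0.2826872   0.23303929 -6.44777919] [ 0.0507704   0.02258024 -0.02675657] 0.015924033949049822 29.994192123413086
```

View pics/s6.png

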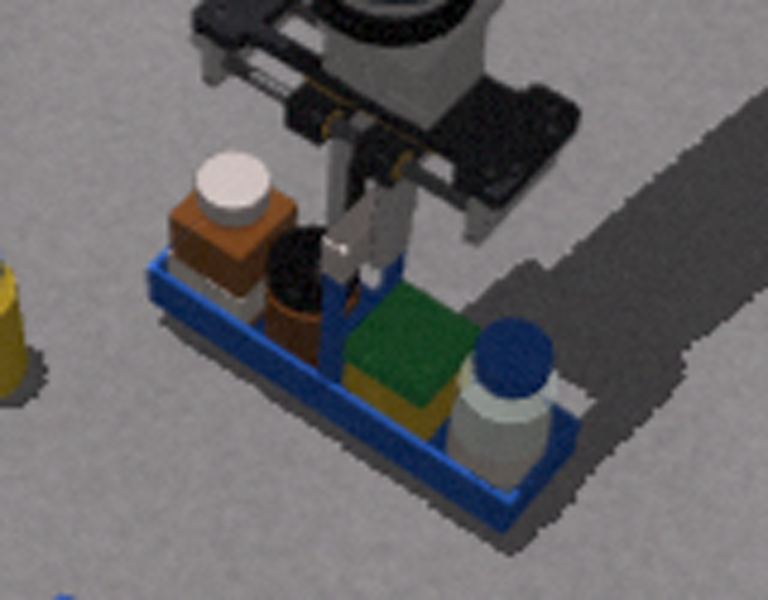

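The carrier is off the bench and level, carrying 6.4 N with almost no moment on the wrist. I raise it to 15 cm.

>>> arm_command:
  rows:
    - [1,0,0,-0.5,0,0,0]
    - [1,0,0,-1,0,0,0]
    - [1,0,0,-1.5,0,0,0]
    - [1,0,0,-1.5,0,0,0]
    - [1,0,0,-1.5,0,0,0]
    - [1,0,0,-1.5,0,0,0]
    - [1,0,0,-1.5,0,0,0]
    - [1,0,0,-1.5,0,0,0]
    - [1,0,0,-1.2,0,0,0]
    - [1,0,0,-0.8,0,0,0]
    - [1,0,0,-0.4,0,0,0]
    - [1,0,0,-0.1,0,0,0]
    - [1,0,0,0,0,0,0]
    - [1,0,0,0,0,0,0]
    - [1,0,0,0,0,0,0]
    - [1,0,0,0,0,0,0]
    - [1,0,0,0,0,0,0]
    - [1,0,0,0,0,0,0]

```text
time_s: 21.8
ee_pos: [0.509, 0.0732, 0.275]
ee_rot: [-0.0, 1.0, -0.013, -0.0]
contact_force: [-0.5, 0.4, -6.2]
opening: 0.0161
grip_force: 30.0
```

```bash
python3 - <<'E'
from h import *
s=bot.sense();print(s['ee_pos'],s['ee_rot'],s['contact_force'],s['torque'],s['opening'],s['grip_force'])
t,_=snap('scene');cv2.imwrite('pics/s7.png',cv2.resize(t[90:230,270:450],(768,597),interpolation=2)[:,:,::-1])
E
```

```text
[0.50895137 0.0731519  0.27504626] [-2.87940495e-05  9.99919198e-01 -1.27119198e-02 -6.78241093e-05] [-0.49921181  0.37105327 -6.24015641] [ 0.00728625 -0.02658954  0.03718225] 0.016098259640517424 29.99429225921631
```

View pics/s7.png

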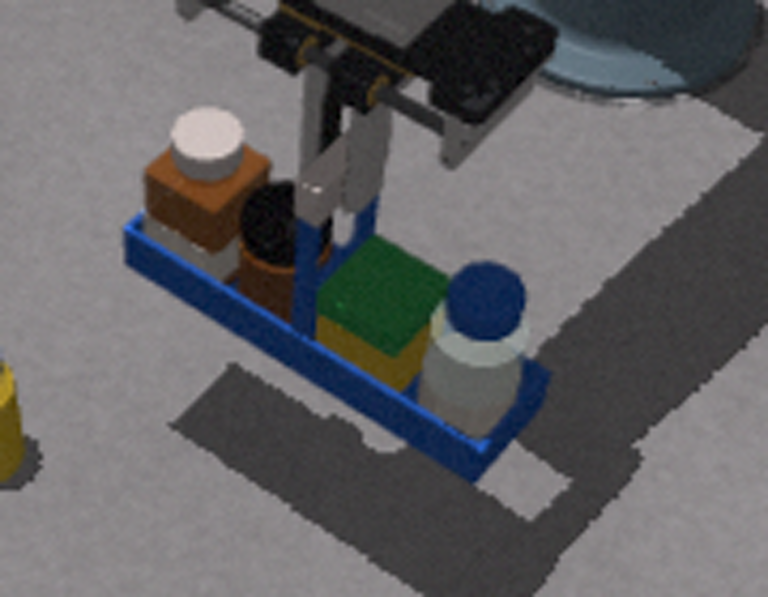

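The carrier is held level about 15 cm up, with all four items upright in it.

```bash
python3 -c "
from rig import job
print(job.close_job())"
```

```text
the job is handed in; nothing more can be done
None
```

The clear round bottle and the square amber bottle are standing in the carrier's two end places; the arm is holding the packed carrier level, about 15 cm above the bench, and the job is handed in at about 22 s.

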